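# Line the thread spools up by shade on the spool rail

## Task

Get the thread ready for the next job: stand the four thread spools on the spool rail in order of shade, one upright on the middle of each blue pad. The palest goes on the pad next to the red post, then each darker one in turn, so that the darkest stands farthest from the red post; let go of them all. Mind the lamp shade that hangs in between.

Things in the scene. Friction and masses are not known exactly. Their poses are not given: they have to be found in the camera images.
- cream_mid (a point): Thread spool, cream, the palest: an upright cylinder of wound thread, 34 mm in diameter and 52 mm high, about 80 g, with a black foot disc and a cardboard tube end on top. Loose, stands on the table top. The point is its centre, 26 mm above its underside; z is the spool's axis.
- tan_mid (a point): Thread spool, tan, light brown, second palest: an upright cylinder of wound thread, 34 mm in diameter and 52 mm high, about 80 g, with a black foot disc and a cardboard tube end on top. Loose, stands on the table top. The point is its centre, 26 mm above its underside; z is the spool's axis.
- brown_mid (a point): Thread spool, dark brown, second darkest: an upright cylinder of wound thread, 34 mm in diameter and 52 mm high, about 80 g, with a black foot disc and a cardboard tube end on top. Loose, stands on the table top. The point is its centre, 26 mm above its underside; z is the spool's axis.
- black_mid (a point): Thread spool, black, the darkest: an upright cylinder of wound thread, 34 mm in diameter and 52 mm high, about 80 g, with a black foot disc and a cardboard tube end on top. Loose, stands on the table top. The point is its centre, 26 mm above its underside; z is the spool's axis.
- pad_0: One of four blue felt pads, 44 mm across, fixed in a row at 52 mm pitch on the wooden spool rail (262 x 56 mm board, 12 mm high). Its number says nothing of its place in the row. Origin: centre of its underside, 12 mm above the table; the top is 1.5 mm higher. The row runs along its y axis, either way. Spools on neighbouring pads stand 18 mm apart: close the gripper across the rail.
- pad_1: One of four blue felt pads, 44 mm across, fixed in a row at 52 mm pitch on the wooden spool rail (262 x 56 mm board, 12 mm high). Its number says nothing of its place in the row. Origin: centre of its underside, 12 mm above the table; the top is 1.5 mm higher. The row runs along its y axis, either way. Spools on neighbouring pads stand 18 mm apart: close the gripper across the rail.
- pad_2: One of four blue felt pads, 44 mm across, fixed in a row at 52 mm pitch on the wooden spool rail (262 x 56 mm board, 12 mm high). Its number says nothing of its place in the row. Origin: centre of its underside, 12 mm above the table; the top is 1.5 mm higher. The row runs along its y axis, either way. Spools on neighbouring pads stand 18 mm apart: close the gripper across the rail.
- pad_3: One of four blue felt pads, 44 mm across, fixed in a row at 52 mm pitch on the wooden spool rail (262 x 56 mm board, 12 mm high). Its number says nothing of its place in the row. Origin: centre of its underside, 12 mm above the table; the top is 1.5 mm higher. The row runs along its y axis, either way. Spools on neighbouring pads stand 18 mm apart: close the gripper across the rail.
- red_post: Red knobbed end post, 22 mm in diameter, 40 mm high, fixed upright on one end of the spool rail, in line with the pads and 38 mm from the centre of the nearest pad. A white post of the same shape stands at the other end; which end is red differs at every start. Origin: centre of its underside, 12 mm above the table.
- gooseneck_lamp: Grey shade of the sewing machine's gooseneck lamp, fixed: an obstacle between the spools (left) and the rail (right). The origin is a reference only: from it the shade lies 52 to 140 mm nearer the robot (-x), 49 to 128 mm to the left (+y) and from 0 to 102 mm higher. Its lowest point is 255 mm above the table; pass on the robot's side of it, with the arm drawn in.
Not all that is in view belongs to the job. Leave any green look-alike of the part that bears black_mid alone.

How it is judged:
At the end, for the whole second after the job is handed in: Counted from the red post, the pads carry the cream, tan, brown and black spool, each with its centre within 10 mm of its pad's centre, standing upright on the pad (within 0.12 rad, centre 34 to 45 mm above the table), at rest and released ((horizontal distance between cream_mid and pad_0 below 0.01 m or horizontal distance between cream_mid and pad_1 below 0.01 m or horizontal distance between cream_mid and pad_2 below 0.01 m or horizontal distance between cream_mid and pad_3 below 0.01 m) and horizontal distance between cream_mid and red_post between 0.018 and 0.058 m and height (world z) of cream_mid between 0.034 and 0.045 m and angle between each of cream_mid, tan_mid, brown_mid, black_mid's own z axis and vertical below 0.12 rad and linear speed of each of spool_cream, spool_tan, spool_brown, spool_black below 0.02 m/s and (horizontal distance between tan_mid and pad_0 below 0.01 m or horizontal distance between tan_mid and pad_1 below 0.01 m or horizontal distance between tan_mid and pad_2 below 0.01 m or horizontal distance between tan_mid and pad_3 below 0.01 m) and horizontal distance between tan_mid and red_post between 0.07 and 0.11 m and height (world z) of tan_mid between 0.034 and 0.045 m and (horizontal distance between brown_mid and pad_0 below 0.01 m or horizontal distance between brown_mid and pad_1 below 0.01 m or horizontal distance between brown_mid and pad_2 below 0.01 m or horizontal distance between brown_mid and pad_3 below 0.01 m) and horizontal distance between brown_mid and red_post between 0.122 and 0.162 m and height (world z) of brown_mid between 0.034 and 0.045 m and (horizontal distance between black_mid and pad_0 below 0.01 m or horizontal distance between black_mid and pad_1 below 0.01 m or horizontal distance between black_mid and pad_2 below 0.01 m or horizontal distance between black_mid and pad_3 below 0.01 m) and horizontal distance between black_mid and red_post between 0.174 and 0.214 m and height (world z) of black_mid between 0.034 and 0.045 m); the robot touches nothing.
It fails at once if the lamp shade is bumped (over 15 N) (contact force between any of the arm, the fingers and gooseneck_lamp above 15 N).
It also fails if it takes over 128 s, if anything falls off the work surface, if the arm or the gripper's body presses on something with over 40 N, if the wrist force passes 120 N, or if a joint passes its speed limit or range.

## Robot

A 6-joint arm with a two-finger parallel gripper is mounted at the origin on a cart in front of the work surface, level with it; the furniture and walls round the work are solid. World frame = base frame: x ahead of the robot, y to its left, z up, the work surface at z = 0. Lengths are in m, angles in rad, forces in N, time in s.
With the tool pointing down it reaches from about 0.3 to 0.75 m from the base axis. Payload 8.5 kg.
Tool frame: the origin (TCP) lies at the very end of the fingers, on their centre line; the grasp point (between the pads) lies 19 mm behind it; z points along the fingers, y is the line along which they close (so a half turn about z gives the same grasp; the last joint's range is limited). The gripper opens to 88 mm and grips with 3 to 60 N. Pads are 18 mm wide; open, the fingers measure 123 mm over their backs; the gripper's body (75 mm by 187 mm) begins 45 mm behind the grasp point.
Start: joints at [-1.409, 0.381, 1.297, -0, 1.464, -0.215], TCP at [0.202, -0.511, 0.239] pointing down, gripper open.
Joint ranges: [-3.11, 3.11], [-0.89, 2.33], [0.22, 2.48], [-1.42, 4.56], [0.17, 2.85], [-2.88, 2.88]. Speed limits (rad/s): [2.39, 2.39, 3.14, 3.14, 3.14, 3.14].

## Interface

Orientations are given as a unit quaternion [x, y, z, w].
In Python, from station import * gives the robot as it stands.
- The arm moves only by the shell command python3 -m creep 'ROWS' [FORCE]. ROWS is JSON, a list of rows, each a list of 5 numbers: the closure in counts, from 0 (fully open) to 255 (shut), then the shift along the tool's x, y, z in m, then the turn about the tool's z in rad. A call has 1 to 10 rows; each row is the pose to reach, as a shift and turn from the pose commanded when the call began, along the tool's axes at that moment; what a row does not reach only later rows make up. A row lasts 1/10 s, in which the tool goes at most 50 mm and 8.59 degrees, less where a joint would pass 70% of its speed; a pose out of reach is approached as far as the arm can. A call with a gripper value outside its range is refused whole. The fingers move at their own pace and stop on an object; FORCE is the grip in N (left out, the last holds). Time passes only in rows, so rows that repeat a pose let the fingers close. It gives the time, the measured TCP pose, the force, the opening and the grip force at its end, in the units of the state.
- read_state(): the state, without advancing time (a new reading comes with each control period).
- capture(name): name is "scene" or "top"; returns the picture (400x640x3 uint8, red, green, blue); there is no depth.
- calibration(name): a dict with "fx", "fy", "cx", "cy" (pixels), "dist_coeffs" ([k1, k2, p1, p2, k3] as OpenCV has them; the pictures are not rectified), "rvec" (rotation vector, rad) and "tvec" (3), from world to camera coordinates, as OpenCV has them. Camera axes: x right, y down, z forward; pixel columns grow to the right and rows downward; lengths in m; the calibration is good to about 2 mm. A picture is of the moment at which its call begins. calibration takes no time and is no camera call.
- hand_in(): hands the job in; it is judged then, once.
The state is a dict: "t": time; "q": joint angles; "qvel": joint speeds; "joint_efforts": joint torques, N m; "tool_pos": TCP position; "ee_rot": TCP orientation; "ft_force": force on the tool from outside, world axes, zero at the start; "moment": the same for the moment, N m; "finger_gap": finger opening in m; "finger_force": force on a finger pad.
Only numpy, scipy, OpenCV 4.12 (cv2) and the standard library are available. Lean on these libraries where they do the work, as an engineer would, in place of code of your own. Each camera call takes 0.05 s, during which the arm holds its last target. There are 200 camera calls.

## Working session

There is one attempt and no reset: what is moved stays moved. The work goes in short steps, Python scripts to look and compute and a shell command to move; the robot and the scene stay as the last step left them, time stands still between calls to the robot, and variables do not carry over. Pictures are saved under pics/ and viewed, at most 14 in all, crops included, and the job is handed in when it is done.

```bash
mkdir -p pics; python3 - <<'E'
from station import *
import cv2
for n in("scene","top"):
    cv2.imwrite(f"pics/{n}0.png",capture(n)[:,:,::-1]); print(n,calibration(n))
s=read_state();print(s)
E
```

```text
scene {'fx': 391.2734728982994, 'fy': 391.2734728982994, 'cx': 316.75152125101147, 'cy': 198.23692663185525, 'dist_coeffs': array([-0.06552447,  0.        ,  0.        ,  0.        ,  0.        ]), 'rvec': array([ 1.13371688, -2.45946379,  0.90504483]), 'tvec': array([0.34613129, 0.39926584, 1.0948859 ])}
top {'fx': 381.06188259794214, 'fy': 381.06188259794214, 'cx': 320.17630208370696, 'cy': 202.39158689083428, 'dist_coeffs': array([-0.08935614,  0.        ,  0.        ,  0.        ,  0.        ]), 'rvec': array([ 2.12252068, -2.17282284,  0.15255633]), 'tvec': array([0.0162121 , 0.52722027, 1.37003709])}
{'t': 0.1, 'q': array([-1.40927275e+00,  3.81121365e-01,  1.29813947e+00,  1.09739196e-05,
        1.46363111e+00, -2.15287405e-01]), 'qvel': array([-0.00076773,  0.00036371, -0.00232803, -0.00012553, -0.00045642,
        0.00154476]), 'joint_efforts': array([ 3.02762026e-03, -4.38650823e+01, -2.24911308e+01,  7.14022620e-02,
        3.42580432e-02, -6.86871726e-05]), 'tool_pos': array([ 0.20234184, -0.5111567 ,  0.23821877]), 'ee_rot': array([ 9.82304027e-01,  1.87292222e-01,  2.29147900e-05, -6.49266023e-04]), 'ft_force': array([-0.43642299,  0.40346894,  0.18241385]), 'moment': array([-0.00244963,  0.04339522, -0.02061971]), 'finger_force': 0.0, 'finger_gap': 0.08794725014174662}
```

View pics/top0.png

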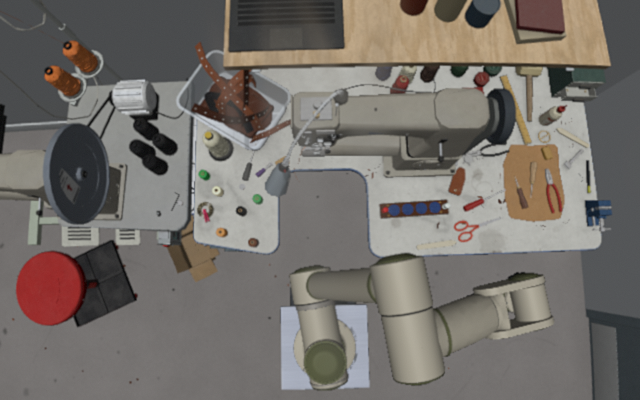

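View pics/scene0.png

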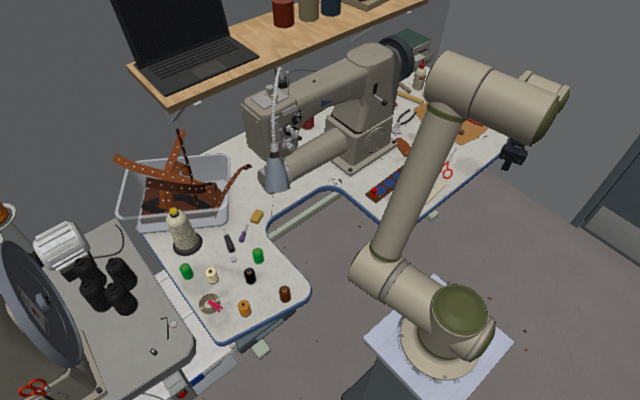

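The top view shows a cream spool near (217,190), tan (222,232), brown (253,242), black (240,211), and green look-alikes at (204,175) and (258,199). The rail runs from (383,211) to (447,208). I'll confirm these in an enlarged crop.

```bash
python3 - <<'E'
import cv2,numpy as np
t=cv2.imread("pics/top0.png");s=cv2.imread("pics/scene0.png")
a=cv2.resize(t[160:260,190:290],None,fx=4,fy=4,interpolation=cv2.INTER_CUBIC)
b=cv2.resize(t[180:240,370:460],None,fx=4.4444,fy=4.4444,interpolation=cv2.INTER_CUBIC)
c=cv2.resize(s[155:215,350:440],None,fx=4.4444,fy=4.4444,interpolation=cv2.INTER_CUBIC)
im=np.zeros((540,800,3),np.uint8);im[:400,:400]=a;im[:267,400:800]=b[:267,:400];im[270:537,400:800]=c[:267,:400]
cv2.imwrite("pics/crop0.png",im)
E
```

```text
(no output)
```

View pics/crop0.png

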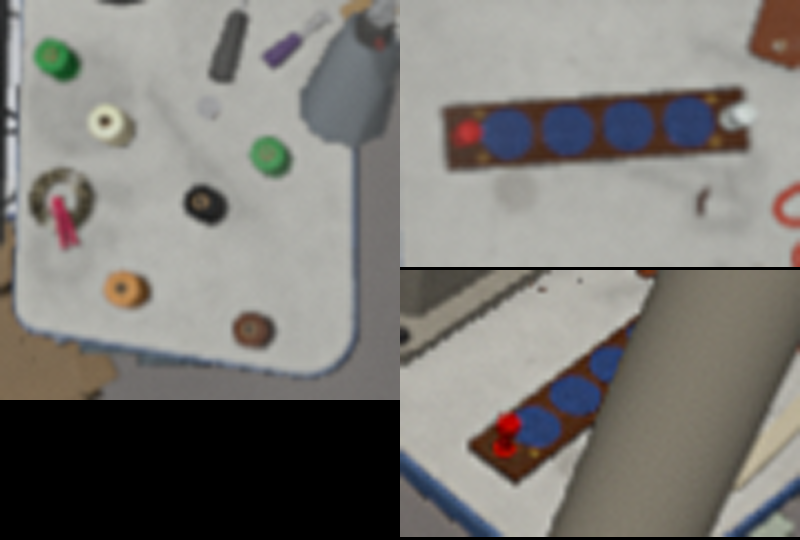

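Red post is at the left (+y) end of the rail, crop (468,132); pads at crop (508,133), (569,129), (629,125), (690,121). Spool tops are cream (104,121), tan (121,287), brown (250,327), black (202,202); the two green ones at (57,58) and (270,155) are the look-alikes, to be left alone.

```bash
cat > h.py <<'E'
from station import *
import cv2,numpy as np
from scipy.spatial.transform import Rotation as R
def ray(n,uv,z):
    c=calibration(n);K=np.array([[c['fx'],0,c['cx']],[0,c['fy'],c['cy']],[0,0,1]])
    p=cv2.undistortPoints(np.array([[uv]],float),K,c['dist_coeffs'])[0,0]
    M=cv2.Rodrigues(c['rvec'])[0];o=-M.T@c['tvec'];d=M.T@np.array([*p,1.]);return o+d*(z-o[2])/d[2]
def proj(n,P):
    c=calibration(n);K=np.array([[c['fx'],0,c['cx']],[0,c['fy'],c['cy']],[0,0,1]])
    return cv2.projectPoints(np.array(P,float).reshape(-1,3),c['rvec'],c['tvec'],K,c['dist_coeffs'])[0][:,0]
def st():
    s=read_state();r=R.from_quat(s['ee_rot']);return s,r
def delta(x,y,z,yaw=None):
    s,r=st();d=r.inv().apply(np.array([x,y,z])-s['tool_pos'])
    print('t',s['t'],'tcp',s['tool_pos'].round(4),'d',d.round(4),'yaxis',r.as_matrix()[:,1].round(3))
E
python3 - <<'E'
from h import *
for k,(x,y) in dict(cream=(104,121),tan=(121,287),brown=(250,327),black=(202,202),g1=(57,56),g2=(268,152)).items():
    print(k,ray('top',(190+x/4-.5+.125,160+y/4-.375),.052).round(4))
P=[ray('top',(370+(x-400)/4.444-.39,180+y/4.444-.39),.0135) for x,y in((508,133),(569,129),(629,125),(690,121))]
print(np.round(P,4)); print(ray('top',(370+68/4.444-.39,180+132/4.444-.39),.05))
d=P[0]-P[3];print('dir',d/np.linalg.norm(d),np.linalg.norm(d)/3)
print('lamp tip',ray('top',(190+345/4,160+140/4),.255),ray('top',(190+300/4,160+100/4),.255))
for n,uv in(('scene',(211,271)),('scene',(244,304)),('scene',(285,289)),('scene',(249,271))): print(ray(n,uv,.052).round(4))
for n,uv in(('scene',(263,188)),('scene',(289,190))): print('lampscene',ray(n,uv,.255).round(4))
s,r=st();print(r.as_matrix().round(3))
E
```

```text
cream [0.5813 0.3895 0.052 ]
tan [0.4274 0.3716 0.052 ]
brown [0.3888 0.2533 0.052 ]
black [0.5037 0.2975 0.052 ]
g1 [0.644  0.4351 0.052 ]
g2 [0.5485 0.2368 0.052 ]
[[ 0.4972 -0.2726  0.0135]
 [ 0.4994 -0.3248  0.0135]
 [ 0.5015 -0.3764  0.0135]
 [ 0.5037 -0.4292  0.0135]]
[ 0.4945107  -0.23235316  0.05      ]
dir [-0.04129605  0.99914695  0.        ] 0.05223944817572185
lamp tip [0.52299233 0.14112862 0.255     ] [0.55570782 0.17639861 0.255     ]
[0.5768 0.3833 0.052 ]
[0.4228 0.3668 0.052 ]
[0.3847 0.2486 0.052 ]
[0.5025 0.295  0.052 ]
lampscene [0.5876 0.1568 0.255 ]
lampscene [0.5332 0.1047 0.255 ]
[[ 0.93   0.368 -0.   ]
 [ 0.368 -0.93   0.001]
 [ 0.    -0.001 -1.   ]]
```

```bash
python3 -m creep '[[0,0.33,-0.4,0.04,-1.235],[0,0.33,-0.4,0.04,-1.235],[0,0.33,-0.4,0.04,-1.235],[0,0.33,-0.4,0.04,-1.235],[0,0.33,-0.4,0.04,-1.235],[0,0.33,-0.4,0.04,-1.235],[0,0.33,-0.4,0.04,-1.235],[0,0.33,-0.4,0.04,-1.235],[0,0.33,-0.4,0.04,-1.235],[0,0.33,-0.4,0.04,-1.235]]' 25
python3 - <<'E'
from h import *
delta(.387,.252,.15)
print(read_state()['q'])
E
```

```text
t: 1.1
tool_pos: [0.3559, -0.0351, 0.2002]
ee_rot: [0.692, 0.722, 0.0, 0.0]
ft_force: [1.0, -0.2, 0.3]
finger_gap: 0.0879
finger_force: 0.0
t 1.1 tcp [ 0.3559 -0.0351  0.2002] d [0.2856 0.043  0.0502] yaxis [0.999 0.042 0.   ]
[-4.33100828e-01  7.85168157e-02  1.83610954e+00 -1.16394104e-05
  1.22655414e+00 -4.74745663e-01]
```

```bash
python3 -m creep '[[0,0.285,0.042,0.05,0],[0,0.285,0.042,0.05,0],[0,0.285,0.042,0.05,0],[0,0.285,0.042,0.05,0],[0,0.285,0.042,0.05,0],[0,0.285,0.042,0.05,0],[0,0.285,0.042,0.05,0],[0,0.285,0.042,0.05,0],[0,0.285,0.042,0.05,0]]'
python3 - <<'E'
from h import *
delta(.387,.251,.012)
cv2.imwrite("pics/a1.png",cv2.resize(capture("scene")[200:340,170:330,::-1],None,fx=4,fy=4,interpolation=cv2.INTER_CUBIC))
E
```

```text
t: 2.0
tool_pos: [0.3861, 0.2486, 0.1504]
ee_rot: [0.693, 0.721, -0.0, -0.0]
ft_force: [-0.5, 0.2, 0.2]
finger_gap: 0.0882
finger_force: 0.0
t 2.0 tcp [0.3861 0.2486 0.1504] d [0.0024 0.0011 0.1384] yaxis [ 0.999  0.04  -0.   ]
```

View pics/a1.png

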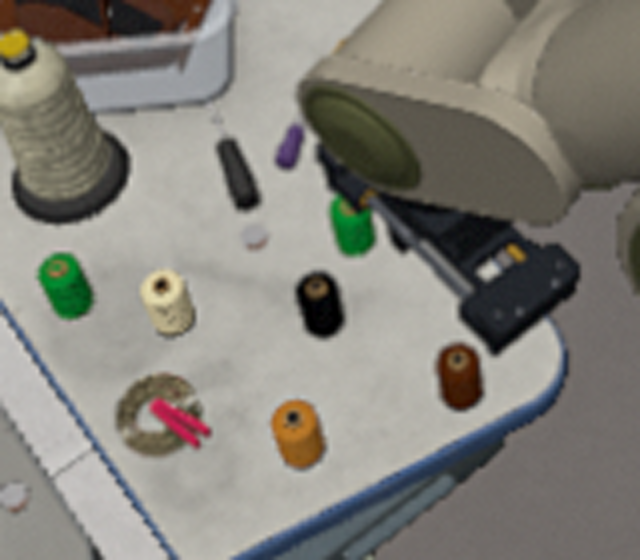

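The crop shows the gripper above brown (tube top at crop (458,357)), with cream (162,282), tan (294,414), black (318,288) and two greens clear of it. I'll average these with the top view.

```bash
python3 - <<'E'
from h import *
T=dict(brown=(.3888,.2533),cream=(.5813,.3895),tan=(.4274,.3716),black=(.5037,.2975))
for k,(x,y) in dict(brown=(458,357),cream=(162,282),tan=(294,414),black=(318,288)).items():
    p=ray('scene',(170+x/4-.375,200+y/4-.375),.052)[:2];print(k,p.round(4),((p+T[k])/2).round(4))
E
```

```text
brown [0.3867 0.2503] [0.3877 0.2518]
cream [0.5812 0.3838] [0.5812 0.3866]
tan [0.4267 0.3672] [0.4271 0.3694]
black [0.5004 0.296 ] [0.5021 0.2967]
```

```bash
python3 -m creep '[[0,0.003,0.002,0.045,0],[0,0.003,0.002,0.09,0],[0,0.003,0.002,0.125,0],[0,0.003,0.002,0.138,0],[255,0.003,0.002,0.138,0],[255,0.003,0.002,0.138,0],[255,0.003,0.002,0.138,0],[255,0.003,0.002,0.138,0],[255,0.003,0.002,0.138,0],[255,0.003,0.002,0.138,0]]' 25
python3 -c "
from h import *
delta(.36,0,.15)"
```

```text
t: 3.05
tool_pos: [0.3882, 0.2525, 0.0127]
ee_rot: [0.692, 0.721, 0.0, 0.0]
ft_force: [0.2, 0.6, -0.5]
finger_gap: 0.0419
finger_force: 0.0
t 3.05 tcp [0.3882 0.2525 0.0127] d [-0.2511 -0.0384 -0.1374] yaxis [0.999 0.041 0.001]
```

```bash
python3 -m creep '[[255,0,0,0,0],[255,0,0,0,0],[255,0,0,-0.03,0],[255,-0.02,0,-0.08,0],[255,-0.05,-0.01,-0.12,0],[255,-0.09,-0.02,-0.138,0],[255,-0.14,-0.03,-0.138,0],[255,-0.19,-0.038,-0.138,0],[255,-0.24,-0.038,-0.138,0],[255,-0.28,-0.038,-0.138,0]]'
python3 -c "
from h import *
delta(.5015,-.3764,.15)"
```

```text
t: 4.05
tool_pos: [0.361, -0.031, 0.1505]
ee_rot: [0.693, 0.721, 0.0, 0.0]
ft_force: [0.5, 1.1, 0.5]
finger_gap: 0.0334
finger_force: 25.0
t 4.05 tcp [ 0.361  -0.031   0.1505] d [-0.3508  0.1265  0.0007] yaxis [0.999 0.04  0.001]
```

```bash
python3 -m creep '[[255,-0.045,0.015,0,0],[255,-0.09,0.03,0,0],[255,-0.135,0.048,0,0],[255,-0.18,0.065,0,0],[255,-0.225,0.08,0,0],[255,-0.27,0.097,0,0],[255,-0.31,0.112,0,0],[255,-0.34,0.123,0,0],[255,-0.351,0.1265,0,0],[255,-0.351,0.1265,0,0]]'
python3 - <<'E'
from h import *
delta(.5015,-.3764,.0265)
cv2.imwrite("pics/a2.png",np.vstack([cv2.resize(capture(n)[a:a+60,b:b+110,::-1],None,fx=5,fy=5,interpolation=cv2.INTER_CUBIC)[:300] for n,a,b in(("top",180,360),("scene",155,345))]))
E
```

```text
t: 5.05
tool_pos: [0.5023, -0.3756, 0.1493]
ee_rot: [0.693, 0.721, -0.0, -0.0]
ft_force: [0.2, -0.1, -1.3]
finger_gap: 0.0332
finger_force: 25.0
t 5.05 tcp [ 0.5023 -0.3756  0.1493] d [-0.0009 -0.0007  0.1228] yaxis [ 0.999  0.04  -0.001]
```

View pics/a2.png

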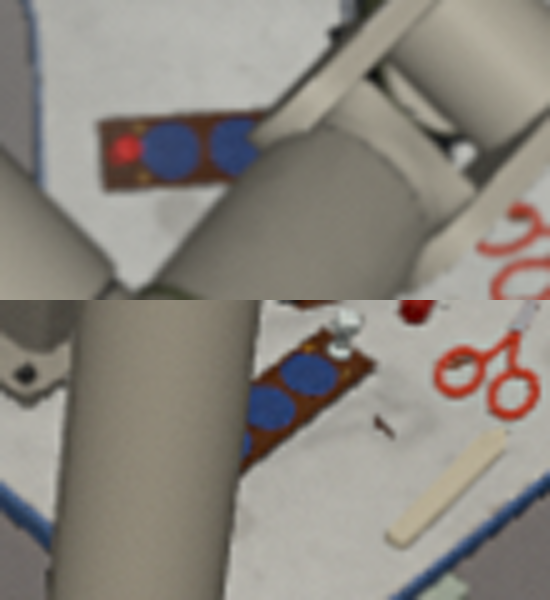

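The top crop shows the red post and pads 1–2. The scene crop shows the pad near the white post at (310,75) and the one before it at (270,108). I'll cross-check the rail with them.

```bash
python3 - <<'E'
from h import *
for u in((345+310/5-.4,155+75/5-.4),(345+271/5-.4,155+108/5-.4),(350+135/4.444-.4,155+157/4.444-.4),(350+175/4.444-.4,155+126/4.444-.4)): print(ray('scene',u,.0135).round(4))
E
```

```text
[ 0.4983 -0.4293  0.0135]
[ 0.4943 -0.3794  0.0135]
[ 0.4927 -0.2734  0.0135]
[ 0.4949 -0.3248  0.0135]
```

```bash
python3 -m creep '[[255,-0.001,-0.003,0.045,0],[255,-0.001,-0.003,0.085,0],[255,-0.001,-0.003,0.105,0],[255,-0.001,-0.003,0.115,0],[255,-0.001,-0.003,0.12,0],[255,-0.001,-0.003,0.1225,0],[255,-0.001,-0.003,0.1225,0],[0,-0.001,-0.003,0.1225,0],[0,-0.001,-0.003,0.1225,0],[0,-0.001,-0.003,0.1225,0]]'
python3 -m creep '[[0,0,0,0,0],[0,0,0,0,0],[0,0,0,0,0],[0,0,0,-0.04,0],[0,0,0,-0.08,0],[0,0,0,-0.123,0],[0,0.04,-0.015,-0.123,0],[0,0.085,-0.03,-0.123,0],[0,0.13,-0.048,-0.123,0],[0,0.175,-0.065,-0.123,0]]'
python3 - <<'E'
from h import *
delta(.36,.0,.15);delta(.4271,.3694,.15)
cv2.imwrite("pics/a3.png",np.vstack([cv2.resize(capture(n)[a:a+60,b:b+110,::-1],None,fx=5,fy=5,interpolation=cv2.INTER_CUBIC)[:300] for n,a,b in(("top",180,360),("scene",155,345))]))
E
```

```text
t: 6.15
tool_pos: [0.4995, -0.3757, 0.0283]
ee_rot: [0.692, 0.721, -0.0, 0.0]
ft_force: [-0.1, -0.6, 0.1]
finger_gap: 0.0554
finger_force: 0.0
t: 7.15
tool_pos: [0.4262, -0.2017, 0.1508]
ee_rot: [0.693, 0.721, 0.0, 0.0]
ft_force: [1.0, -0.3, -0.6]
finger_gap: 0.088
finger_force: 0.0
t 7.15 tcp [ 0.4262 -0.2017  0.1508] d [ 0.2042 -0.0579  0.0008] yaxis [0.999 0.041 0.   ]
t 7.15 tcp [ 0.4262 -0.2017  0.1508] d [0.5706 0.0241 0.0008] yaxis [0.999 0.041 0.   ]
```

View pics/a3.png

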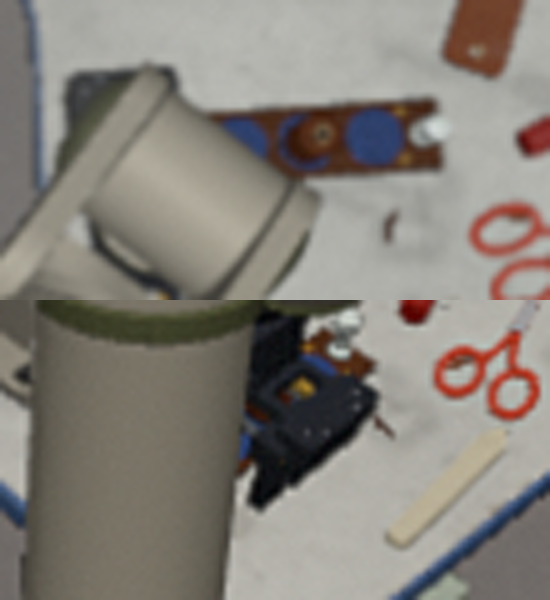

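Brown stands upright on the third pad, its tube top at top-crop (322,132). Checking the offset within the same camera.

```bash
python3 - <<'E'
from h import *
print(ray('top',(360+322/5-.4,180+132/5-.4),.0655))
E
python3 -m creep '[[0,0.045,-0.013,0,0],[0,0.09,-0.026,0,0],[0,0.135,-0.039,0,0],[0,0.18,-0.052,0,0],[0,0.225,-0.058,0,0],[0,0.27,-0.058,0,0],[0,0.32,-0.058,0,0],[0,0.365,-0.055,0,0],[0,0.41,-0.04,0,0],[0,0.455,-0.025,0,0]]'
python3 -c "
from h import *
delta(.4271,.3694,.15)"
```

```text
[ 0.50130889 -0.37330814  0.0655    ]
t: 8.25
tool_pos: [0.3844, 0.2525, 0.1511]
ee_rot: [0.692, 0.722, 0.0, 0.0]
ft_force: [0.9, -0.6, 0.8]
finger_gap: 0.0881
finger_force: 0.0
t 8.25 tcp [0.3844 0.2525 0.1511] d [0.1151 0.0475 0.0012] yaxis [0.999 0.041 0.001]
```

```bash
python3 -m creep '[[0,0.045,0.019,0,0],[0,0.09,0.037,0,0],[0,0.115,0.0475,0,0],[0,0.115,0.0475,0.04,0],[0,0.115,0.0475,0.085,0],[0,0.115,0.0475,0.12,0],[0,0.115,0.0475,0.138,0],[0,0.115,0.0475,0.138,0],[255,0.115,0.0475,0.138,0],[255,0.115,0.0475,0.138,0]]'
python3 -m creep '[[255,0,0,0,0],[255,0,0,0,0],[255,0,0,0,0],[255,0,0,0,0],[255,0,0,0,0],[255,0,0,0,0],[255,0,0,0,0],[255,0,0,-0.03,0],[255,-0.015,-0.005,-0.075,0],[255,-0.045,-0.02,-0.11,0]]'
python3 -c "
from h import *
delta(.36,0.0,.15);delta(.497,-.327,.15)"
```

```text
t: 9.25
tool_pos: [0.4273, 0.3675, 0.0141]
ee_rot: [0.692, 0.721, 0.001, 0.0]
ft_force: [0.4, -0.9, 0.8]
finger_gap: 0.0744
finger_force: 0.0
t: 10.25
tool_pos: [0.4089, 0.3219, 0.1244]
ee_rot: [0.692, 0.722, 0.001, 0.0]
ft_force: [1.1, 0.2, -0.4]
finger_gap: 0.0334
finger_force: 25.0
t 10.25 tcp [0.4089 0.3219 0.1244] d [-0.3195 -0.0624 -0.026 ] yaxis [0.999 0.042 0.002]
t 10.25 tcp [0.4089 0.3219 0.1244] d [-0.652   0.0606 -0.0261] yaxis [0.999 0.042 0.002]
```

```bash
python3 -m creep '[[255,-0.045,-0.015,-0.02,0],[255,-0.09,-0.03,-0.026,0],[255,-0.135,-0.045,-0.026,0],[255,-0.18,-0.055,-0.026,0],[255,-0.225,-0.06,-0.026,0],[255,-0.27,-0.06,-0.026,0],[255,-0.315,-0.06,-0.026,0],[255,-0.36,-0.05,-0.026,0],[255,-0.405,-0.035,-0.026,0],[255,-0.45,-0.018,-0.026,0]]'
python3 -c "
from h import *
delta(.497,-.327,.0275)"
```

```text
t: 11.25
tool_pos: [0.4086, -0.131, 0.1489]
ee_rot: [0.693, 0.721, 0.0, -0.0]
ft_force: [-0.2, 0.8, -1.0]
finger_gap: 0.0332
finger_force: 25.0
t 11.25 tcp [ 0.4086 -0.131   0.1489] d [-0.1994  0.0805  0.1214] yaxis [0.999 0.04  0.   ]
```

```bash
python3 -m creep '[[255,-0.045,0.018,0,0],[255,-0.09,0.036,0,0],[255,-0.135,0.054,0,0],[255,-0.175,0.07,0,0],[255,-0.195,0.079,0,0],[255,-0.2,0.0805,0,0],[255,-0.2,0.0805,0,0]]'
python3 -c "
from h import *
delta(.497,-.327,.0275)"
```

```text
t: 11.95
tool_pos: [0.497, -0.3254, 0.1482]
ee_rot: [0.693, 0.721, 0.0, -0.001]
ft_force: [0.4, 1.3, -1.9]
finger_gap: 0.0336
finger_force: 25.0
t 11.95 tcp [ 0.497  -0.3254  0.1482] d [-0.0018  0.      0.1207] yaxis [ 0.999  0.041 -0.001]
```

```bash
python3 -m creep '[[255,-0.002,0,0.045,0],[255,-0.002,0,0.085,0],[255,-0.002,0,0.105,0],[255,-0.002,0,0.115,0],[255,-0.002,0,0.12,0],[255,-0.002,0,0.121,0],[255,-0.002,0,0.121,0],[0,-0.002,0,0.121,0],[0,-0.002,0,0.121,0],[0,-0.002,0,0.121,0]]'
python3 -m creep '[[0,0,0,0,0],[0,0,0,0,0],[0,0,0,0,0],[0,0,0,-0.04,0],[0,0,0,-0.08,0],[0,0,0,-0.123,0],[0,0.04,-0.017,-0.123,0],[0,0.085,-0.036,-0.123,0],[0,0.13,-0.054,-0.123,0],[0,0.175,-0.072,-0.123,0]]'
python3 -c "
from h import *
delta(.36,0,.15);delta(.39,.387,.15);delta(.5812,.3866,.15)"
```

```text
t: 12.95
tool_pos: [0.4975, -0.3277, 0.0283]
ee_rot: [0.692, 0.721, -0.0, 0.0]
ft_force: [-0.4, 0.1, 0.1]
finger_gap: 0.0552
finger_force: 0.0
t: 13.95
tool_pos: [0.4172, -0.1541, 0.1508]
ee_rot: [0.693, 0.721, 0.0, 0.0]
ft_force: [0.4, 0.4, 0.2]
finger_gap: 0.0879
finger_force: 0.0
t 13.95 tcp [ 0.4172 -0.1541  0.1508] d [ 0.1563 -0.0509  0.0008] yaxis [0.999 0.04  0.   ]
t 13.95 tcp [ 0.4172 -0.1541  0.1508] d [ 0.5417 -0.0052  0.0008] yaxis [0.999 0.04  0.   ]
t 13.95 tcp [ 0.4172 -0.1541  0.1508] d [0.5336 0.1858 0.0008] yaxis [0.999 0.04  0.   ]
```

```bash
python3 -m creep '[[0,0.045,-0.017,0,0],[0,0.09,-0.034,0,0],[0,0.135,-0.05,0,0],[0,0.18,-0.052,0,0],[0,0.225,-0.052,0,0],[0,0.27,-0.052,0,0],[0,0.315,-0.05,0,0],[0,0.36,-0.045,0,0],[0,0.405,-0.04,0,0],[0,0.45,-0.03,0,0]]'
python3 - <<'E'
from h import *
for u in((170+18,200+49),(170+3.5,200+44),(170+32.5,200+42)): print('base',ray('scene',u,.01).round(3))
t=ray('scene',(170+3.5,200+11),.1);print(t,ray('top',(210,135),.1))
c=capture('top')[110:250,180:320,::-1];d=capture('scene')[190:330,140:280,::-1]
cv2.imwrite("pics/a4.png",cv2.resize(np.hstack([c,d]),None,fx=2.85,fy=2.85,interpolation=cv2.INTER_CUBIC))
delta(.5812,.3866,.15)
E
```

```text
t: 14.95
tool_pos: [0.3692, 0.2948, 0.151]
ee_rot: [0.692, 0.722, 0.0, 0.0]
ft_force: [0.6, -1.3, 0.1]
finger_gap: 0.0881
finger_force: 0.0
base [0.724 0.393 0.01 ]
base [0.773 0.421 0.01 ]
base [0.717 0.342 0.01 ]
[0.81906477 0.36934643 0.1       ] [0.77714131 0.40134714 0.1       ]
t 15.05 tcp [0.3701 0.2967 0.1507] d [0.0802 0.2149 0.0012] yaxis [0.999 0.046 0.001]
```

View pics/a4.png

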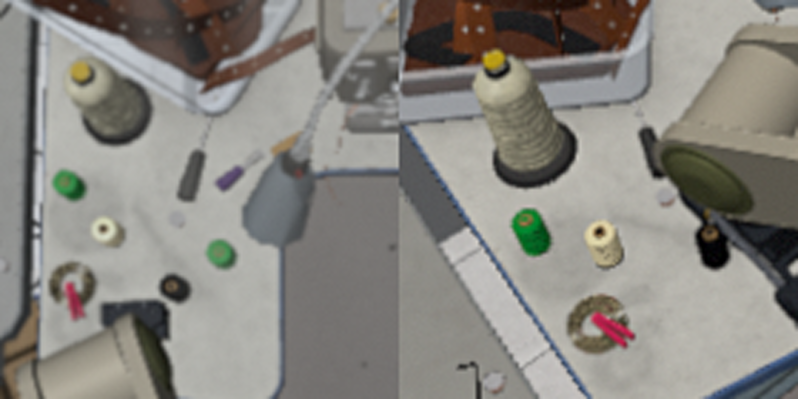

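The pictures show cream clear at left crop (105,230), with the large cone's base front edge about 13 cm beyond it. The gripper body (±94 mm in x) has about 4 cm to spare there.

```bash
python3 -m creep '[[0,0.016,0.043,0,0],[0,0.032,0.086,0,0],[0,0.048,0.129,0,0],[0,0.064,0.17,0,0],[0,0.076,0.203,0,0],[0,0.08,0.214,0,0],[0,0.08,0.214,0,0]]'
python3 -c "
from h import *
delta(.5812,.3866,.013)"
```

```text
t: 15.75
tool_pos: [0.5815, 0.3807, 0.1497]
ee_rot: [0.693, 0.721, -0.0, -0.0]
ft_force: [-0.1, -0.2, 0.0]
finger_gap: 0.0881
finger_force: 0.0
t 15.75 tcp [0.5815 0.3807 0.1497] d [0.006  0.     0.1367] yaxis [ 0.999  0.04  -0.001]
```

```bash
python3 -m creep '[[0,0.005,0,0.04,0],[0,0.005,0,0.085,0],[0,0.005,0,0.12,0],[0,0.005,0,0.136,0],[0,0.005,0,0.136,0],[255,0.005,0,0.136,0],[255,0.005,0,0.136,0],[255,0.005,0,0.136,0],[255,0.005,0,0.136,0],[255,0.005,0,0.136,0]]'
python3 -m creep '[[255,0,0,0,0],[255,0,0,0,0],[255,0,0,0,0],[255,0,0,0,0],[255,0,0,-0.03,0],[255,0,0,-0.07,0],[255,0,-0.02,-0.11,0],[255,0,-0.055,-0.135,0],[255,0,-0.1,-0.136,0],[255,0,-0.145,-0.136,0]]'
python3 -c "
from h import *
delta(.36,0.0,.15);delta(.497,-.327,.15)"
```

```text
t: 16.75
tool_pos: [0.5803, 0.3865, 0.0153]
ee_rot: [0.692, 0.721, 0.0, 0.0]
ft_force: [0.2, -0.5, 0.2]
finger_gap: 0.0503
finger_force: 0.0
t: 17.75
tool_pos: [0.4339, 0.3803, 0.1515]
ee_rot: [0.693, 0.721, 0.001, 0.0]
ft_force: [-0.5, 0.7, -0.8]
finger_gap: 0.0334
finger_force: 25.0
t 17.75 tcp [0.4339 0.3803 0.1515] d [-0.377  -0.0893  0.0011] yaxis [0.999 0.04  0.001]
t 17.75 tcp [0.4339 0.3803 0.1515] d [-0.7092  0.0344  0.001 ] yaxis [0.999 0.04  0.001]
```

```bash
python3 -m creep '[[255,-0.035,-0.03,0,0],[255,-0.075,-0.055,0,0],[255,-0.12,-0.075,0,0],[255,-0.165,-0.085,0,0],[255,-0.21,-0.089,0,0],[255,-0.255,-0.089,0,0],[255,-0.3,-0.089,0,0],[255,-0.345,-0.087,0,0],[255,-0.39,-0.08,0,0],[255,-0.435,-0.065,0,0]]'
python3 -c "
from h import *
delta(.495,-.2745,.15)"
```

```text
t: 18.75
tool_pos: [0.3876, -0.0585, 0.151]
ee_rot: [0.693, 0.721, 0.0, 0.0]
ft_force: [-0.3, 0.6, -1.2]
finger_gap: 0.0336
finger_force: 25.0
t 18.75 tcp [ 0.3876 -0.0585  0.151 ] d [-0.2201  0.0986  0.001 ] yaxis [0.999 0.04  0.   ]
```

```bash
python3 -m creep '[[255,-0.042,0.019,0,0],[255,-0.084,0.038,0,0],[255,-0.126,0.057,0,0],[255,-0.168,0.076,0,0],[255,-0.2,0.09,0,0],[255,-0.216,0.097,0,0],[255,-0.22,0.0986,0,0],[255,-0.22,0.0986,0,0]]'
python3 -c "
from h import *
delta(.495,-.2745,.0285)"
```

```text
t: 19.55
tool_pos: [0.4955, -0.2724, 0.1505]
ee_rot: [0.693, 0.721, 0.0, -0.0]
ft_force: [0.3, 0.4, -0.4]
finger_gap: 0.0331
finger_force: 25.0
t 19.55 tcp [ 0.4955 -0.2724  0.1505] d [-0.0022 -0.0005  0.122 ] yaxis [ 0.999  0.041 -0.001]
```

```bash
python3 -m creep '[[255,-0.002,0,0.045,0],[255,-0.002,0,0.085,0],[255,-0.002,0,0.105,0],[255,-0.002,0,0.115,0],[255,-0.002,0,0.12,0],[255,-0.002,0,0.122,0],[255,-0.002,0,0.122,0],[0,-0.002,0,0.122,0],[0,-0.002,0,0.122,0],[0,-0.002,0,0.122,0]]'
python3 -m creep '[[0,0,0,0,0],[0,0,0,0,0],[0,0,0,0,0],[0,0,0,-0.04,0],[0,0,0,-0.08,0],[0,0,0,-0.123,0],[0,0.04,-0.019,-0.123,0],[0,0.08,-0.038,-0.123,0],[0,0.12,-0.057,-0.123,0],[0,0.16,-0.076,-0.123,0]]'
python3 -c "
from h import *
delta(.36,0,.15);delta(.5021,.2967,.15)"
```

```text
t: 20.55
tool_pos: [0.496, -0.2747, 0.0293]
ee_rot: [0.692, 0.721, 0.0, 0.0]
ft_force: [0.4, 1.1, 0.1]
finger_gap: 0.0553
finger_force: 0.0
t: 21.55
tool_pos: [0.4122, -0.1164, 0.1518]
ee_rot: [0.693, 0.721, 0.0, 0.0]
ft_force: [0.7, 0.9, -0.2]
finger_gap: 0.0879
finger_force: 0.0
t 21.55 tcp [ 0.4122 -0.1164  0.1518] d [ 0.1184 -0.0475  0.0018] yaxis [0.999 0.041 0.   ]
t 21.55 tcp [ 0.4122 -0.1164  0.1518] d [0.4091 0.1066 0.0018] yaxis [0.999 0.041 0.   ]
```

Next black: pass drawn in to y≈0.3, x≈0.37, then go forward.

```bash
python3 -m creep '[[0,0.045,-0.018,0,0],[0,0.09,-0.036,0,0],[0,0.135,-0.048,0,0],[0,0.18,-0.048,0,0],[0,0.225,-0.048,0,0],[0,0.27,-0.048,0,0],[0,0.315,-0.046,0,0],[0,0.36,-0.035,0,0],[0,0.395,-0.01,0,0],[0,0.405,0.03,0,0]]'
python3 -m creep '[[0,0.003,0.04,0,0],[0,0.004,0.07,0,0],[0,0.004,0.0766,0,0],[0,0.004,0.0766,0,0]]'
python3 - <<'E'
from h import *
delta(.5021,.2967,.013)
c=capture('top')[160:300,180:320,::-1];d=capture('scene')[170:310,190:330,::-1]
cv2.imwrite("pics/a5.png",cv2.resize(np.hstack([c,d]),None,fx=2.85,fy=2.85,interpolation=cv2.INTER_CUBIC))
c=capture('top')[180:240,365:455,::-1];cv2.imwrite("pics/a6.png",cv2.resize(c,None,fx=5,fy=5,interpolation=cv2.INTER_CUBIC))
E
```

```text
t: 22.55
tool_pos: [0.4257, 0.2914, 0.1519]
ee_rot: [0.691, 0.723, 0.0, -0.0]
ft_force: [1.0, -0.4, 0.9]
finger_gap: 0.0883
finger_force: 0.0
t: 22.95
tool_pos: [0.503, 0.295, 0.1513]
ee_rot: [0.693, 0.721, -0.0, -0.0]
ft_force: [-0.4, -0.8, -0.5]
finger_gap: 0.0882
finger_force: 0.0
t 22.95 tcp [0.503  0.295  0.1513] d [ 0.0018 -0.0007  0.1383] yaxis [ 0.999  0.04  -0.001]
```

View pics/a5.png

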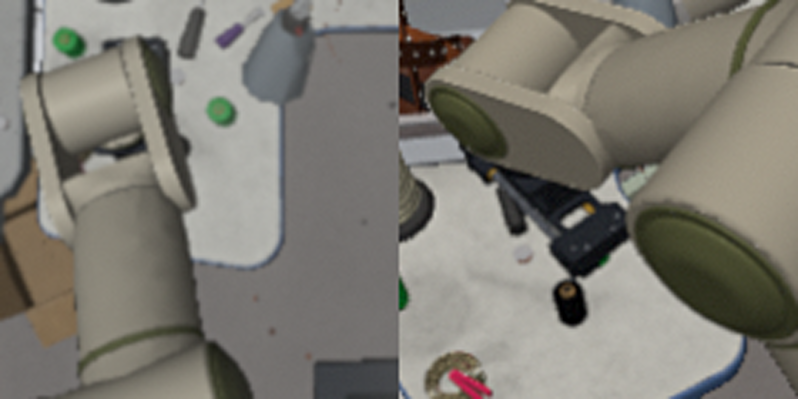

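View pics/a6.png

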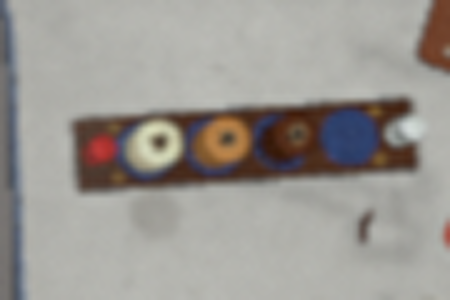

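The lamp is well clear of the wrist, and black is under the gripper (right crop (570,300)). On the rail: red post (100,150), cream (158,143), tan (227,138), brown (295,133), last pad free (350,136).

```bash
python3 -m creep '[[0,0.002,-0.001,0.04,0],[0,0.002,-0.001,0.085,0],[0,0.002,-0.001,0.12,0],[0,0.002,-0.001,0.138,0],[0,0.002,-0.001,0.138,0],[255,0.002,-0.001,0.138,0],[255,0.002,-0.001,0.138,0],[255,0.002,-0.001,0.138,0],[255,0.002,-0.001,0.138,0],[255,0.002,-0.001,0.138,0]]'
python3 -m creep '[[255,0,0,0,0],[255,0,0,0,0],[255,0,0,0,0],[255,0,0,0,0],[255,0,0,-0.03,0],[255,0,0,-0.07,0],[255,0,-0.02,-0.11,0],[255,0,-0.055,-0.135,0],[255,0,-0.1,-0.138,0],[255,0,-0.13,-0.138,0]]'
python3 -c "
from h import *
for x,y in((158,143),(227,138),(295,133)): print(ray('top',(365+x/5-.4,180+y/5-.4),.0655).round(4))
delta(.36,0.0,.15);delta(.501,-.431,.15)"
```

```text
t: 24.1
tool_pos: [0.5021, 0.2972, 0.0143]
ee_rot: [0.692, 0.721, 0.0, 0.0]
ft_force: [0.7, -0.4, 0.1]
finger_gap: 0.0505
finger_force: 0.0
t: 25.1
tool_pos: [0.3697, 0.2916, 0.1525]
ee_rot: [0.692, 0.722, 0.0, 0.0]
ft_force: [0.5, -0.2, -0.3]
finger_gap: 0.0332
finger_force: 25.0
[ 0.4957 -0.271   0.0655]
[ 0.4982 -0.3216  0.0655]
[ 0.5006 -0.3718  0.0655]
t 25.1 tcp [0.3697 0.2916 0.1525] d [-0.291  -0.0218  0.0024] yaxis [0.999 0.041 0.001]
t 25.1 tcp [0.3697 0.2916 0.1525] d [-0.7274  0.1013  0.0023] yaxis [0.999 0.041 0.001]
```

```bash
python3 -m creep '[[255,-0.045,-0.01,0,0],[255,-0.09,-0.018,0,0],[255,-0.135,-0.022,0,0],[255,-0.18,-0.022,0,0],[255,-0.225,-0.022,0,0],[255,-0.27,-0.022,0,0],[255,-0.315,-0.018,0,0],[255,-0.36,-0.005,0,0],[255,-0.405,0.01,0,0],[255,-0.45,0.025,0,0]]'
python3 -m creep '[[255,-0.045,0.0125,0,0],[255,-0.09,0.025,0,0],[255,-0.135,0.0375,0,0],[255,-0.18,0.05,0,0],[255,-0.225,0.062,0,0],[255,-0.255,0.071,0,0],[255,-0.273,0.076,0,0],[255,-0.277,0.077,0,0],[255,-0.277,0.077,0,0]]'
python3 -c "
from h import *
delta(.5015,-.4315,.028)"
```

```text
t: 26.1
tool_pos: [0.4156, -0.1588, 0.1518]
ee_rot: [0.693, 0.721, 0.0, -0.0]
ft_force: [0.4, -0.5, -0.4]
finger_gap: 0.0336
finger_force: 25.0
t: 27.0
tool_pos: [0.5036, -0.4301, 0.1512]
ee_rot: [0.693, 0.721, 0.0, -0.001]
ft_force: [0.1, 0.6, -0.3]
finger_gap: 0.0332
finger_force: 25.0
t 27.0 tcp [ 0.5036 -0.4301  0.1512] d [-0.0014 -0.002   0.1232] yaxis [ 0.999  0.041 -0.001]
```

```bash
python3 -m creep '[[255,-0.0015,-0.002,0.045,0],[255,-0.0015,-0.002,0.085,0],[255,-0.0015,-0.002,0.105,0],[255,-0.0015,-0.002,0.115,0],[255,-0.0015,-0.002,0.12,0],[255,-0.0015,-0.002,0.123,0],[255,-0.0015,-0.002,0.123,0],[0,-0.0015,-0.002,0.123,0],[0,-0.0015,-0.002,0.123,0],[0,-0.0015,-0.002,0.123,0]]'
python3 -m creep '[[0,0,0,0,0],[0,0,0,0,0],[0,0,0,0,0],[0,0,0,-0.04,0],[0,0,0,-0.08,0],[0,0,0,-0.123,0],[0,0.04,-0.018,-0.125,0],[0,0.085,-0.036,-0.125,0],[0,0.13,-0.054,-0.125,0],[0,0.175,-0.072,-0.125,0]]'
python3 -m creep '[[0,0.045,-0.018,0,0],[0,0.09,-0.036,0,0],[0,0.135,-0.045,0,0],[0,0.18,-0.045,0,0],[0,0.225,-0.045,0,0],[0,0.26,-0.045,0,0],[0,0.26,-0.045,0,0],[0,0.26,-0.045,0,0]]'
python3 - <<'E'
from h import *
c=capture('top')[180:240,365:455,::-1];d=capture('scene')[130:220,330:465,::-1]
cv2.imwrite("pics/a7.png",np.vstack([cv2.resize(c,(450,300),interpolation=cv2.INTER_CUBIC),cv2.resize(d,(450,300),interpolation=cv2.INTER_CUBIC)]))
print(read_state()['tool_pos'])
E
```

```text
t: 28.0
tool_pos: [0.502, -0.4321, 0.0293]
ee_rot: [0.692, 0.721, -0.0, 0.0]
ft_force: [0.5, 0.2, -0.6]
finger_gap: 0.0549
finger_force: 0.0
t: 29.0
tool_pos: [0.4217, -0.2584, 0.1539]
ee_rot: [0.693, 0.721, 0.0, 0.0]
ft_force: [0.3, 0.1, -0.4]
finger_gap: 0.0877
finger_force: 0.0
t: 29.8
tool_pos: [0.3673, -0.0019, 0.154]
ee_rot: [0.692, 0.722, 0.0, 0.0]
ft_force: [0.6, -0.4, -0.2]
finger_gap: 0.088
finger_force: 0.0
[ 0.36747997 -0.00291914  0.15388572]
```

View pics/a7.png

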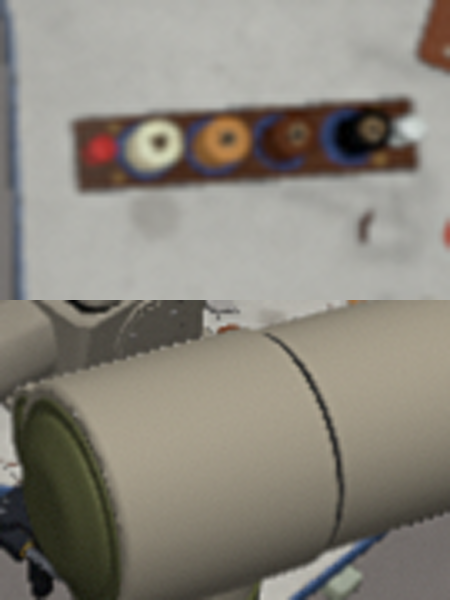

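Order is right: cream (158,143), tan (227,138), brown (295,133), black (372,128). Black looks further from brown than the pitch, so I'll measure it.

```bash
python3 - <<'E'
from h import *
im=capture('top')
P=[(158,143),(227,138),(295,133),(372,128)]
for x,y in P: print(ray('top',(365+x/5-.4,180+y/5-.4),.0655).round(4))
# predicted tops/pad outlines drawn
pads=[(.4972,-.2726),(.4994,-.3248),(.5015,-.3764),(.5037,-.4292)]
print((proj('top',[(*p,.0655) for p in pads])-[365,180]+.4).round(1)*5)
cv2.imwrite("pics/a8.png",cv2.resize(im[190:225,375:455,::-1],None,fx=10,fy=10,interpolation=cv2.INTER_CUBIC))
E
```

```text
[ 0.4957 -0.271   0.0655]
[ 0.4982 -0.3216  0.0655]
[ 0.5006 -0.3718  0.0655]
[ 0.5029 -0.4289  0.0655]
[[160.  141. ]
 [231.  136. ]
 [301.  131.5]
 [372.5 127. ]]
```

View pics/a8.png

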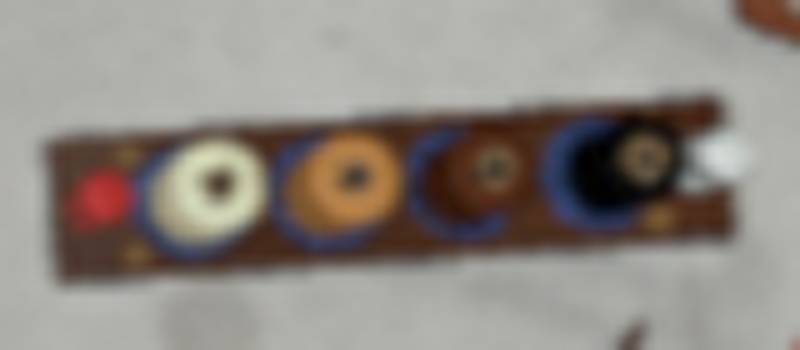

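The enlarged crop puts the tops at cream (218,184), tan (355,178), brown (496,168) and black (645,158), all within about 3 mm of their pad centres and upright.

```bash
python3 -c "
from station import *
print(hand_in())"
```

```text
the job is handed in; nothing more can be done
None
```

The four spools stand upright and released on the blue pads in order from the red post (cream, tan, brown, black), each about 3 mm or less from its pad centre by the top camera; handed in at about 30 s of the 128 s, with no verdict returned.

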